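# Seat the rocking pot cover in the bead rack

### The job

One of the four covers on the bead rack rocks, because the post under its middle has crept up. Press the covers lightly near their edges, one after another, until you feel or see one tip, then press that one down in its middle until it is fully home on its pot and no longer rocks. Do not lift any cover or push it off its pot, leave the spool, mug and clamp alone, and finish with the hand clear.

Things in the scene. Friction and masses are not known exactly. Their poses are not given: they have to be found in the camera images.
- rack: fixed wooden block, 232 x 232 mm and 40 mm high (44 mm at two low side strips), with four white pots sunk in it in a square, 110 mm between neighbours' centres. Origin: centre of its underside, on the table; x away from the robot at yaw 0, y to the left. The pots are fixed, their rims are 76 mm across
- cover_1: round wooden cover, near left (x -55, y +55 mm) on the rack; 83 mm across, flat top 9 mm above its underside, in its middle a low button 22 mm across whose top is 14 mm above the underside. Origin: centre of the underside, z up, yaw random. All four look alike (55 to 90 g), lie loose on their pots and start at uneven heights (underside 56 to 60 mm above the table), rocking or not: height does not tell
- cover_2: round wooden cover, near right (x -55, y -55 mm) on the rack; 83 mm across, flat top 9 mm above its underside, in its middle a low button 22 mm across whose top is 14 mm above the underside. Origin: centre of the underside, z up, yaw random. All four look alike (55 to 90 g), lie loose on their pots and start at uneven heights (underside 56 to 60 mm above the table), rocking or not: height does not tell
- cover_3: round wooden cover, far left (x +55, y +55 mm) on the rack; 83 mm across, flat top 9 mm above its underside, in its middle a low button 22 mm across whose top is 14 mm above the underside. Origin: centre of the underside, z up, yaw random. All four look alike (55 to 90 g), lie loose on their pots and start at uneven heights (underside 56 to 60 mm above the table), rocking or not: height does not tell
- cover_4: round wooden cover, far right (x +55, y -55 mm) on the rack; 83 mm across, flat top 9 mm above its underside, in its middle a low button 22 mm across whose top is 14 mm above the underside. Origin: centre of the underside, z up, yaw random. All four look alike (55 to 90 g), lie loose on their pots and start at uneven heights (underside 56 to 60 mm above the table), rocking or not: height does not tell
- post (a joint): unseen post, 20 mm across, in the middle of the pot under the rocking cover (any of the four). The cover balances on it about 5.5 mm above the rim: pressed lightly near its edge it tips about 0.2 rad, and levels when let go; the others stay level. Value: how far the post is pushed down, m: 0 to 0.0008 at first, 0.0055 when the cover is home. Moves only above 10 N; no spring
- spool: white thread spool standing on the table beside the rack, 38 mm across, 52 mm high; origin: centre of its underside. Bystander
- mug: white mug standing on the table on the other side of the rack, 76 mm across at the rim, 85 mm high, handle at its +y; origin: centre of its underside. Bystander
- clamp: small wooden clamp block lying on the table beyond the rack, 30 x 100 x 22 mm, with a steel screw that sticks out 49 mm at +x; origin: centre of its underside. Bystander
Mind the look-alikes: they are no part of the job. Leave any pink or turquoise look-alike of the cover_3 alone.

How it is judged:
By the outcome, as a careful person would: the job done as asked, in the order asked, and still so for the second after the job is handed in, with the robot touching nothing.
It also fails if it takes over 59 s, if anything falls off the work surface, if the arm or the gripper's body presses on something with over 40 N, if the wrist force passes 120 N, or if a joint passes its speed limit or range.

### The arm

A 7-joint arm with a two-finger parallel gripper is mounted at the origin on the work surface. World frame = base frame: x ahead of the robot, y to its left, z up, the work surface at z = 0. Lengths are in m, angles in degrees, forces in N, time in s.
With the tool pointing down it reaches from about 0.425 to 0.875 m from the base axis. Payload 4.7 kg.
Tool frame: the origin (TCP) lies on the centre line of the jaws, within the pads' length; the fingertips stand ahead of it and the grasp point (between the pads) lies 2 mm behind it (env.tip_reach is the x of the fingertips in the tool frame, in m); x points along the fingers, z is the direction in which the jaws open and shut, and the axes are right-handed (so a half turn about x gives the same grasp; the last joint's range is limited). The gripper opens to 87 mm and grips with 3 to 60 N. Pads are 19 mm wide; open, the fingers measure 117 mm over their backs; the gripper's body (75 mm by 190 mm) begins 51 mm behind the grasp point.
Start: joints at [-70.239, 18.392, -4.016, 83.108, 1.295, 78.541, -3.26], TCP at [0.211, 0.615, 0.208] pointing down, gripper open.
Joint ranges: [-163.93, 163.93], [-17.29, 119.83], [-79.2, 71.16], [3.27, 140.29], [-89.18, 269.18], [5.43, 117.66], [-154.24, 154.24]. Speed limits (degrees/s): [147.25, 147.25, 180, 180, 180, 180, 180].

### API

Orientations are given as [roll, pitch, yaw] about the fixed x, y, z axes, in that order (R = Rz(yaw) Ry(pitch) Rx(roll)).
In Python, from cell import telemetry, optics, env, models gives the robot as it stands.
- The arm moves only by the shell command python3 -m pendant 'ROWS' [FORCE]. ROWS is JSON, a list of rows, each a list of 3 entries, a list of its own where there are three numbers: the finger opening in mm, from 0 to 87, then the shift along the tool's x, y, z in mm, then the turn, a rotation vector about the tool's x, y, z in rad. A call has 1 to 10 rows; each row is the pose to reach, as a shift and turn from the pose commanded when the call began, along the tool's axes at that moment; what a row does not reach only later rows make up. A row lasts 1/12 s, in which the tool goes at most 41.7 mm and 7.16 degrees, less where a joint would pass 70% of its speed; a pose out of reach is approached as far as the arm can. A call with a gripper value outside its range is refused whole. The fingers move at their own pace and stop on an object; FORCE is the grip in N (left out, the last holds). Time passes only in rows, so rows that repeat a pose let the fingers close. It gives the time, the measured TCP pose, the force and the opening at its end, in the units of the state.
- telemetry.get_obs(): the state, without advancing time (a new reading comes with each control period).
- optics.read_camera(name): name is "scene" or "top" or "wrist"; returns a dict with "image" (384x512x3 uint8, blue, green, red), "range_z" (384x512 float32, m along the optical axis (not along the pixel's ray), 0 where there is no reading), "fx", "fy", "cx", "cy" (pixels), "cam_to_world" (4x4, takes a point from camera to world coordinates). Camera axes: x right, y up, looking along -z (the intrinsics and any distortion apply to the point x, -y, -z); pixel columns grow to the right and rows downward; lengths in m; the calibration is good to about 2 mm. A picture is of the moment at which its call begins.
- env.sign_off(): hands the job in, once; it reports no verdict.
Trained networks look in the newest picture that a camera, given by its name, has taken for a name from the list of things; names that differ only in an ending like _2 or _b are one class to them, and where a whole thing is asked for, a point or a joint stands for the part that bears it (a point fixed in the world has none). Each returns a list of dicts, best first, with "confidence" (0 to 1); they miss things now and then, are a little off and sometimes report something else, mostly with a low value. They report only what shows in the picture. A call takes as long as a camera call. They do not tell look-alikes from the thing itself.
- models.masks_of(camera, label): "pixels" (384x512 bool, what is visible of it) and "extent" ([left, top, right, bottom] as shares, 0 to 1, of the picture: columns of its width, rows of its height, round what is visible of it).
- models.landmark_of(camera, label): "centre" ([row, column] as shares, 0 to 1, of the picture: columns of its width, rows of its height: a listed point, or the origin of a listed thing).
The state is a dict: "time_s": time; "qpos": joint angles; "joint_velocities": joint speeds; "effort": joint torques, N m; "tool_pos": TCP position; "tool_rot": TCP orientation; "force": force on the tool from outside, world axes, zero at the start; "wrist_torque": the same for the moment, N m; "grip_width": finger opening in m.
Only numpy, scipy, OpenCV 4.12 (cv2) and the standard library are available. Lean on these libraries where they do the work, as an engineer would, in place of code of your own. Each camera call takes 0.05 s, during which the arm holds its last target.

## Working session

There is one attempt and no reset: what is moved stays moved. The work goes in short steps, Python scripts to look and compute and a shell command to move; the robot and the scene stay as the last step left them, time stands still between calls to the robot, and variables do not carry over. Pictures are saved under pics/ and viewed, and the job is handed in when it is done.

```bash
ls; mkdir -p pics; python3 - <<'E'
from cell import telemetry, optics, env, models
import cv2,numpy as np
print(telemetry.get_obs(), env.tip_reach)
for n in ["scene","top"]:
    c=optics.read_camera(n); cv2.imwrite(f"pics/{n}0.png",c["image"]); np.savez(f"{n}0.npz",**c)
    print(n,c["fx"],c["cx"],c["cy"],np.round(c["cam_to_world"],3).tolist(),[k for k in c])
    for l in ["rack","cover_1","spool","mug","clamp"]:
        print(l,[(round(d["confidence"],2),np.round(np.array(d["centre"])*[384,512]).tolist()) for d in models.landmark_of(n,l)])
E
```

```text
pics
{'time_s': 0.0, 'qpos': array([-70.23973219,  18.43909667,  -4.01628683,  83.17434784,
         1.29401215,  78.54022871,  -3.26080401]), 'joint_velocities': array([ 0.03025465,  0.05496167, -0.13515495, -0.02531696, -0.03519339,
        0.04756444,  0.06603737]), 'effort': array([ 1.11943359e-04, -4.91263354e+01, -4.03730907e-01, -3.12529171e+01,
       -6.39391621e-02,  4.33408341e-02,  1.49765729e-04]), 'tool_pos': array([0.21095756, 0.61420735, 0.20706607]), 'tool_rot': array([-177.62549692,   89.89142373, -106.57631176]), 'force': array([-0.52026389, -0.37249005, -0.07777662]), 'wrist_torque': array([-0.00704768,  0.01861085, -0.01597509]), 'grip_width': 0.08689663021934436} 0.017
scene 462.89005501652974 252.14576733845357 190.32358436840468 [[-0.669, -0.463, 0.581, 1.229], [0.743, -0.4, 0.537, 0.58], [-0.016, 0.791, 0.612, 0.698], [0.0, 0.0, 0.0, 1.0]] ['image', 'range_z', 'fx', 'fy', 'cx', 'cy', 'cam_to_world']
rack [(0.74, [189.0, 264.0])]
cover_1 [(0.94, [211.0, 379.0]), (0.91, [235.0, 336.0]), (0.89, [177.0, 236.0]), (0.87, [153.0, 248.0]), (0.75, [160.0, 291.0]), (0.72, [185.0, 278.0])]
spool [(0.61, [188.0, 339.0])]
mug [(0.56, [163.0, 192.0])]
clamp [(0.78, [243.0, 247.0])]
top 391.12460841799924 250.46419537529837 184.30176436395186 [[0.025, 0.989, -0.148, 0.494], [-1.0, 0.025, -0.0, 0.032], [0.004, 0.148, 0.989, 0.99], [0.0, 0.0, 0.0, 1.0]] ['image', 'range_z', 'fx', 'fy', 'cx', 'cy', 'cam_to_world']
rack [(0.85, [225.0, 268.0]), (0.52, [210.0, 238.0])]
cover_1 [(0.97, [265.0, 162.0]), (0.92, [194.0, 286.0]), (0.8, [212.0, 179.0]), (0.72, [252.0, 249.0]), (0.68, [273.0, 213.0]), (0.62, [209.0, 241.0]), (0.59, [239.0, 304.0])]
spool [(0.68, [271.0, 213.0]), (0.66, [253.0, 255.0])]
mug [(0.71, [208.0, 356.0])]
clamp [(0.71, [163.0, 235.0])]
```

View pics/scene0.png

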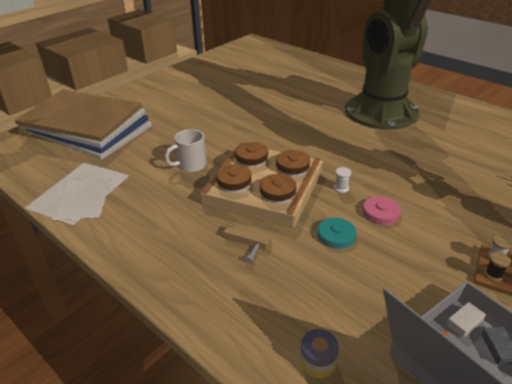

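View pics/top0.png

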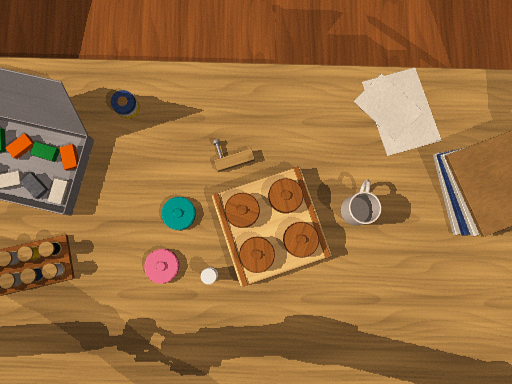

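The top view shows four brown covers at about (col,row) (257,254), (300,239), (242,210) and (286,195). The turquoise and pink look-alikes are at (178,213) and (162,266), the spool at (209,276), the mug at (361,208) and the clamp at (233,158). Next I'll measure the covers.

```bash
cat > h.py <<'E'
from cell import telemetry, optics, env, models
import cv2,numpy as np
from scipy.spatial.transform import Rotation as R
def cloud(c):
    z=c["range_z"]; v,u=np.mgrid[:384,:512]
    P=np.stack([(u-c["cx"])/c["fx"]*z,-(v-c["cy"])/c["fy"]*z,-z],-1)
    M=np.array(c["cam_to_world"]); return P@M[:3,:3].T+M[:3,3]
def covers(c,guess,rad=.055,zlo=.045):
    """plane + centroid of brown points near each guess (xy)"""
    P=cloud(c); hsv=cv2.cvtColor(c["image"],cv2.COLOR_BGR2HSV); out=[]
    for g in guess:
        d=np.hypot(P[...,0]-g[0],P[...,1]-g[1])
        m=(d<rad)&(P[...,2]>zlo)&(P[...,2]<.1)&(c["range_z"]>0)
        brown=m&(hsv[...,1]>130)&(hsv[...,2]<170)
        out.append((P[brown],brown))
    return out
E
python3 - <<'E'
from h import *
for n in ["top","scene"]:
    c=dict(np.load(n+"0.npz")); P=cloud(c)
    pts={"top":[(257,254),(300,239),(242,210),(286,195)],"scene":[(293,161),(251,153),(278,186),(235,177)]}[n]
    for u,v in pts:
        print(n,u,v,np.round(P[v,u],4), cv2.cvtColor(c["image"],cv2.COLOR_BGR2HSV)[v,u], np.round(np.median(P[v-3:v+4,u-3:u+4].reshape(-1,3),0),4))
    for (u,v) in {"top":[(209,276),(361,208),(233,158)],"scene":[(342,174)]}[n]: print('by',P[v,u].round(3))
    ext=[models]
    # brown top-level mask
    hsv=cv2.cvtColor(c["image"],cv2.COLOR_BGR2HSV)
    rackm=(P[...,2]>.058)&(P[...,2]<.085)&(c["range_z"]>0)&(P[...,0]>.3)&(P[...,0]<.7)&(abs(P[...,1])<.2)
    k,lab,st,ce=cv2.connectedComponentsWithStats(rackm.astype('uint8'))
    for i in range(1,k):
        if st[i,4]>150:
            q=P[lab==i]; (cx,cy),r=cv2.minEnclosingCircle(q[:,:2].astype('float32'))
            print(n,st[i],'circ',round(cx,4),round(cy,4),round(r,4),'med',np.median(q,0).round(4))
E
```

```text
top 257 254 [0.4694 0.0129 0.0697] [ 13 200 159] [0.4694 0.0129 0.071 ]
top 300 239 [ 0.5063 -0.0865  0.07  ] [ 12 192 155] [ 0.5063 -0.0863  0.071 ]
top 242 210 [0.5707 0.0505 0.0682] [ 14 206 162] [0.5703 0.0505 0.0713]
top 286 195 [ 0.6086 -0.0526  0.071 ] [ 13 204 151] [ 0.6084 -0.0527  0.0721]
by [0.415 0.124 0.051]
by [ 0.589 -0.249  0.004]
by [0.705 0.078 0.022]
top [268 178  35  35 949] circ 0.609 -0.0517 0.0417 med [ 0.6081 -0.0511  0.0669]
top [225 193  35  35 961] circ 0.5717 0.0516 0.0417 med [0.5712 0.0511 0.0665]
top [283 222  36  36 992] circ 0.506 -0.0894 0.0417 med [ 0.5056 -0.0892  0.0662]
top [ 239  237   36   36 1009] circ 0.4687 0.0138 0.0416 med [0.4683 0.0142 0.0662]
scene 293 161 [0.4762 0.0216 0.0646] [ 13 161 111] [0.4784 0.0237 0.0659]
scene 251 153 [ 0.5172 -0.0788  0.0654] [ 13 159 127] [ 0.5172 -0.0792  0.0657]
scene 278 186 [0.5776 0.0579 0.0646] [ 13 154 101] [0.5804 0.0595 0.0666]
scene 235 177 [ 0.6166 -0.0391  0.0652] [ 14 162 126] [ 0.6179 -0.0389  0.0661]
by [0.428 0.132 0.051]
scene [235 142  33  20 520] circ 0.507 -0.088 0.0436 med [ 0.5117 -0.0829  0.0647]
scene [276 150  34  22 555] circ 0.4685 0.017 0.0436 med [0.4733 0.0195 0.0649]
scene [217 164  35  24 640] circ 0.6096 -0.0505 0.0436 med [ 0.6141 -0.0449  0.0655]
scene [260 174  37  24 694] circ 0.5722 0.0526 0.0431 med [0.5768 0.0571 0.0652]
```

Covers 1–4 centre at about (.469,.014), (.506,-.089), (.572,.052) and (.609,-.051), with tops near 66–67 mm. Spacing comes out at about 110 mm and rack yaw at about 20°, which fits the given layout. Now the tool axes and shifts.

```bash
cat >> h.py <<'E'
def T():
    o=telemetry.get_obs(); return o["tool_pos"],R.from_euler('xyz',o["tool_rot"],degrees=True).as_matrix(),o
C={1:np.array([.4687,.0145]),2:np.array([.506,-.0887]),3:np.array([.572,.052]),4:np.array([.609,-.0512])}
def shift(target):
    p,M,o=T(); return np.round((M.T@(np.array(target)-p))*1000,1)
E
python3 - <<'E'
from h import *
p,M,o=T(); print(M.round(3))
print(np.degrees(np.arctan2(.038,.1033)))
E
```

```text
[[ 0.    -0.946  0.325]
 [ 0.     0.325  0.946]
 [-1.    -0.     0.   ]]
20.1965804558252
```

```bash
python3 - <<'E'
from h import *
print(shift([.4961,.0051,.207]))
E
```

```text
[   1.2 -467.5 -484.1]
```

```bash
python3 -m pendant '[[0,[0,-234,-242],[0,0,0]],[0,[0,-234,-242],[0,0,0]],[0,[0,-234,-242],[0,0,0]],[0,[0,-234,-242],[0,0,0]],[0,[0,-234,-242],[0,0,0]],[0,[0,-234,-242],[0,0,0]],[0,[0,-234,-242],[0,0,0]],[0,[0,-234,-242],[0,0,0]],[0,[0,-234,-242],[0,0,0]]]' 10; python3 - <<'E'
from h import *
print(shift([.4961,.0051,.207]))
E
```

```text
time_s: 1.35
tool_pos: [0.3583, 0.3021, 0.2087]
tool_rot: [-113.9, 89.8, -43.5]
force: [0.8, -0.4, 0.1]
grip_width: 0.0348
[   2.6 -229.4 -233.6]
```

```bash
python3 -m pendant '[[0,[0,-229,-234],[0,0,0]],[0,[0,-229,-234],[0,0,0]],[0,[0,-229,-234],[0,0,0]],[0,[0,-229,-234],[0,0,0]],[0,[0,-229,-234],[0,0,0]],[0,[0,-229,-234],[0,0,0]],[0,[0,-229,-234],[0,0,0]],[0,[0,-229,-234],[0,0,0]],[0,[0,-229,-234],[0,0,0]],[0,[0,-229,-234],[0,0,0]]]'; python3 - <<'E'
from h import *
p,M,o=T();print(M.round(3),o["qpos"].round(1))
print(shift([.4961,.0051,.107]))
E
```

```text
time_s: 2.18
tool_pos: [0.495, 0.0121, 0.2084]
tool_rot: [-78.8, 90.0, -8.1]
force: [-0.4, -0.4, -0.9]
grip_width: 0.0005
[[ 0.    -0.944  0.33 ]
 [-0.     0.33   0.944]
 [-1.    -0.     0.   ]] [-35.2  -1.6  30.4 105.5   0.8  75.8  65.8]
[101.4  -3.3  -6.3]
```

```bash
python3 -m pendant '[[0,[40,-3,-3],[0,0,0]],[0,[80,-3,-3],[0,0,0]],[0,[105,-3,-3],[0,0,0]],[0,[112,-3,-3],[0,0,0]],[0,[112,-3,-3],[0,0,0]],[0,[112,-3,-3],[0,0,0]]]'; python3 - <<'E'
from h import *
p,M,o=T();print(p,o["force"])
print(shift([.4961,.0051,.084]))
c=optics.read_camera("wrist"); cv2.imwrite("pics/w1.png",c["image"])
c=optics.read_camera("top"); cv2.imwrite("pics/t1.png",c["image"][120:310,180:420].repeat(3,0).repeat(3,1))
E
```

```text
time_s: 2.68
tool_pos: [0.497, 0.0115, 0.0972]
tool_rot: [-50.7, 89.9, 20.4]
force: [0.8, 0.3, 0.5]
grip_width: 0.0002
[0.49695376 0.01151769 0.0972089 ] [0.76218054 0.27172473 0.4941354 ]
[13.2 -1.3 -6.4]
```

View pics/w1.png

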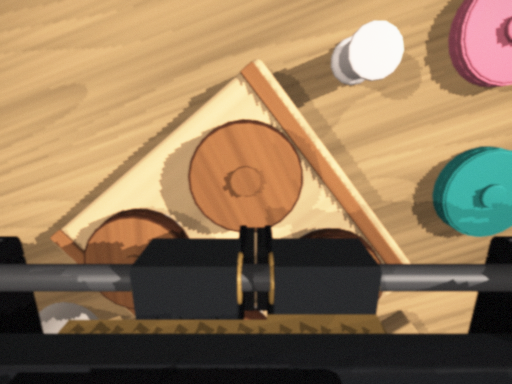

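View pics/t1.png

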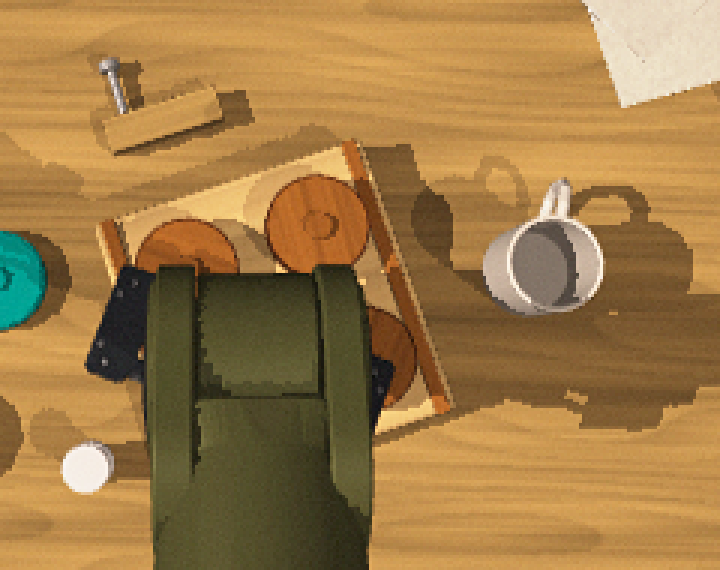

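The wrist view shows cover 1 clearly at (246,180), with the closed fingertips just over its far edge near (256,235). I'll correct sideways and press down in small steps.

```bash
python3 -m pendant '[[0,[4,-1,-6],[0,0,0]],[0,[8,-1,-6],[0,0,0]],[0,[8,-1,-6],[0,0,0]],[0,[8,-1,-6],[0,0,0]]]'; python3 - <<'E'
from h import *
p,M,o=T();print(p,o["force"])
print(shift([.4961,.0051,.084]))
E
```

```text
time_s: 3.12
tool_pos: [0.4953, 0.0043, 0.0882]
tool_rot: [0.7, 90.0, 71.7]
force: [-1.2, 0.3, 1.1]
grip_width: 0.0008
[0.49526426 0.00425511 0.08824168] [-1.16189518  0.25200779  1.13956674]
[ 4.2 -0.5  1.1]
```

```bash
for i in 1; do python3 -m pendant '[[0,[1.5,0,0],[0,0,0]],[0,[3,0,0],[0,0,0]],[0,[3,0,0],[0,0,0]]]'; python3 -m pendant '[[0,[1,0,0],[0,0,0]],[0,[1,0,0],[0,0,0]]]'; python3 -m pendant '[[0,[1,0,0],[0,0,0]],[0,[1,0,0],[0,0,0]]]'; done
```

```text
time_s: 3.37
tool_pos: [0.4952, 0.0045, 0.0849]
tool_rot: [112.1, 90.0, -176.8]
force: [-1.1, -0.9, -0.2]
grip_width: 0.0002
time_s: 3.53
tool_pos: [0.4952, 0.0045, 0.084]
tool_rot: [117.6, 90.0, -171.4]
force: [1.0, -0.2, -0.0]
grip_width: 0.0005
time_s: 3.7
tool_pos: [0.4952, 0.0044, 0.083]
tool_rot: [110.0, 90.0, -178.9]
force: [0.3, -0.7, -0.0]
grip_width: 0.0006
```

Tip is at 66.0 mm with no contact yet. Continuing.

```bash
python3 -m pendant '[[0,[0.7,0,0],[0,0,0]],[0,[0.7,0,0],[0,0,0]]]'; python3 -m pendant '[[0,[0.7,0,0],[0,0,0]],[0,[0.7,0,0],[0,0,0]]]'
```

```text
time_s: 3.87
tool_pos: [0.4953, 0.0044, 0.0824]
tool_rot: [88.4, 90.0, 159.4]
force: [0.9, 0.2, 0.0]
grip_width: 0.0007
time_s: 4.03
tool_pos: [0.4953, 0.0044, 0.0817]
tool_rot: [20.2, 90.0, 91.3]
force: [0.7, 0.8, 0.1]
grip_width: 0.0005
```

```bash
python3 - <<'E'
from h import *
for i in range(1):
    c=optics.read_camera("wrist"); cv2.imwrite("pics/w2.png",c["image"])
    P=cloud(c); print(telemetry.get_obs()["force"])
    q=P[(P[...,2]>.055)&(P[...,2]<.08)&(np.hypot(P[...,0]-C[1][0],P[...,1]-C[1][1])<.042)&(np.hypot(P[...,0]-C[1][0],P[...,1]-C[1][1])>.015)]
    A=np.c_[q[:,:2]-C[1],np.ones(len(q))]; print(len(q),np.linalg.lstsq(A,q[:,2],rcond=None)[0])
E
```

```text
[ 0.29460502 -0.31899413 -0.68655148]
9724 [ 0.00768693 -0.00280694  0.06773735]
```

View pics/w2.png

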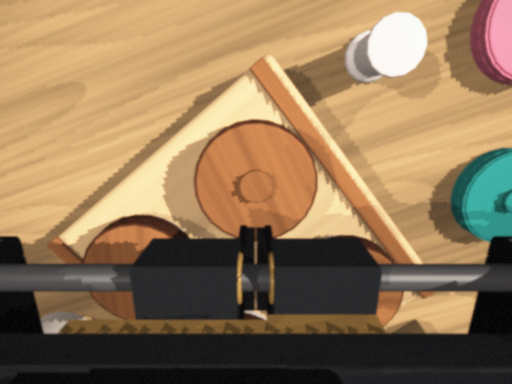

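The wrist view is still level, with the fingertips over the cover's far edge at (256,232) and cover 1's button at (256,186). No contact so far, so I'll keep going down gently.

```bash
python3 -m pendant '[[0,[0.7,0,0],[0,0,0]],[0,[0.7,0,0],[0,0,0]]]'; python3 -m pendant '[[0,[0.5,0,0],[0,0,0]],[0,[0.5,0,0],[0,0,0]]]';python3 - <<'E'
from h import *
c=optics.read_camera("wrist"); P=cloud(c); print(telemetry.get_obs()["force"])
# fingertip depth
m=(c["range_z"]>0)&(c["range_z"]<.3)
print(P[225:245:3,250].round(3).tolist()); print(np.array(c["cam_to_world"])[:3,3])
E
```

```text
time_s: 4.25
tool_pos: [0.4953, 0.0044, 0.081]
tool_rot: [82.9, 90.0, 154.0]
force: [-0.2, -0.4, -0.4]
grip_width: 0.0007
time_s: 4.42
tool_pos: [0.4953, 0.0044, 0.0805]
tool_rot: [32.0, 90.0, 103.1]
force: [0.0, 0.3, -0.1]
grip_width: 0.0004
[-0.56583064 -1.15497129 -1.11793233]
[[0.494, 0.001, 0.067], [0.485, 0.005, 0.096], [0.42, 0.03, 0.258], [0.485, 0.005, 0.105], [0.484, 0.005, 0.11], [0.485, 0.005, 0.113], [0.484, 0.005, 0.117]]
[0.42026399 0.0302029  0.25776317]
```

```bash
python3 - <<'E'
from h import *
c=optics.read_camera("wrist"); P=cloud(c)
cv2.imwrite("pics/w3.png",cv2.resize(c["image"][190:270,200:312],None,fx=7,fy=7,interpolation=0))
for r in range(216,236,2): print(r,[ (P[r,u]*1000).round(0).astype(int).tolist() for u in (244,250,256,262)])
s=optics.read_camera("scene"); cv2.imwrite("pics/s3.png",cv2.resize(s["image"][120:230,190:350],None,fx=5,fy=5,interpolation=0))
E
```

```text
216 [[486, -1, 68], [487, 3, 68], [489, 7, 68], [491, 11, 67]]
218 [[488, -1, 67], [489, 3, 68], [491, 7, 67], [492, 11, 68]]
220 [[489, -1, 69], [490, 2, 68], [492, 6, 68], [493, 10, 67]]
222 [[491, -2, 68], [492, 2, 68], [493, 6, 69], [494, 10, 69]]
224 [[492, -2, 68], [493, 1, 68], [495, 5, 68], [496, 9, 68]]
226 [[482, 2, 97], [495, 1, 68], [496, 5, 67], [497, 9, 68]]
228 [[481, 2, 101], [484, 5, 97], [486, 8, 97], [486, 12, 97]]
230 [[482, 2, 104], [484, 5, 101], [485, 8, 101], [487, 12, 100]]
232 [[482, 3, 107], [484, 5, 103], [485, 8, 103], [486, 11, 103]]
234 [[481, 3, 110], [484, 5, 105], [485, 8, 106], [487, 11, 105]]
```

View pics/w3.png

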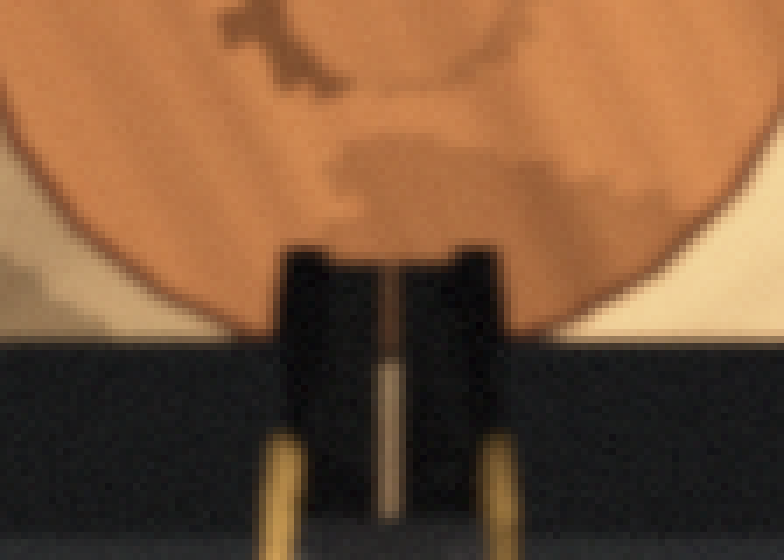

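View pics/s3.png

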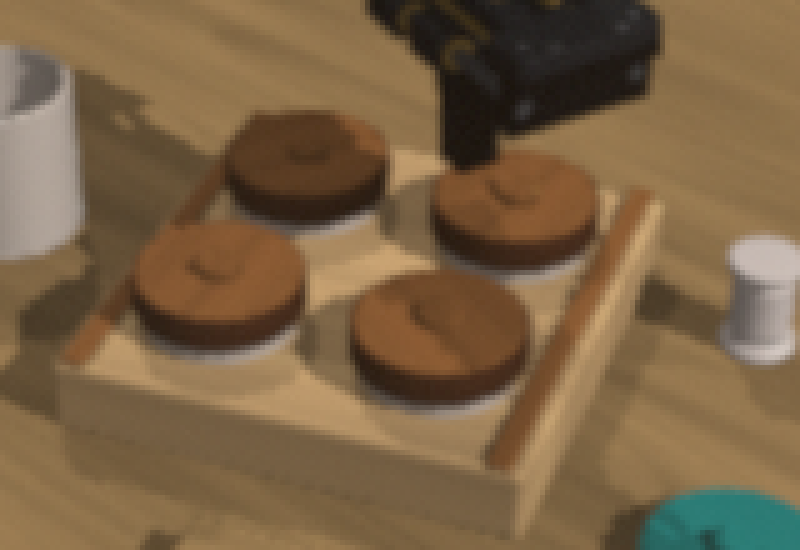

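```bash
python3 - <<'E'
from h import *
p,M,o=T(); print(p,o["force"])
s=optics.read_camera("scene"); P=cloud(s); 
for r in range(134,160,2): print(r,[ (P[r,u]*1000).round(0).astype(int).tolist() for u in (280,283,286)])
W=np.linalg.inv(np.array(s["cam_to_world"]))
for q in ([p[0],p[1],p[2]-.017],[p[0],p[1],p[2]],[p[0],p[1],p[2]+.02]):
    a=W[:3,:3]@q+W[:3,3]; print(s["fx"]*a[0]/-a[2]+s["cx"], s["fy"]*-a[1]/-a[2]+s["cy"])
w=optics.read_camera("wrist");print(w["fx"],w["cx"],w["cy"]); W=np.linalg.inv(np.array(w["cam_to_world"]))
for z in (-.017,0,.017): 
  for dy in (-.0095,0.0095):
    q=p+M[:,1]*dy+[0,0,z]; a=W[:3,:3]@q+W[:3,3]; print(z,dy,w["fx"]*a[0]/-a[2]+w["cx"], w["fy"]*-a[1]/-a[2]+w["cy"])
E
```

```text
[0.49528783 0.00437131 0.08054167] [0.07933004 0.47949275 0.1111284 ]
134 [[535, 26, 169], [541, 39, 176], [542, 48, 180]]
136 [[502, 0, 138], [510, 15, 148], [544, 50, 177]]
138 [[503, 1, 133], [506, 12, 140], [504, 19, 141]]
140 [[503, 1, 128], [509, 15, 137], [502, 18, 134]]
142 [[502, 0, 122], [507, 13, 130], [498, 15, 126]]
144 [[504, 2, 118], [508, 14, 125], [499, 16, 122]]
146 [[504, 2, 113], [509, 15, 121], [498, 15, 115]]
148 [[501, 0, 105], [505, 12, 112], [497, 15, 109]]
150 [[500, -1, 98], [505, 12, 106], [496, 15, 103]]
152 [[503, 2, 96], [504, 12, 100], [496, 14, 97]]
154 [[476, -20, 67], [504, 12, 95], [466, -9, 67]]
156 [[480, -16, 65], [476, -10, 65], [472, -4, 66]]
158 [[488, -9, 66], [480, -6, 63], [478, 1, 65]]
282.520113807879 162.10148771510762
282.68820871296947 156.24404774697456
282.8900353067684 149.2111923697478
298.4114714049675 255.20122203625166 193.53251528792453
-0.017 -0.0095 255.14512475818054 235.37628981016195
-0.017 0.0095 255.11019587329614 210.11670996839027
0 -0.0095 255.15042119907667 246.2809915723942
0 0.0095 255.11264598183524 219.1650732437255
0.017 -0.0095 255.15668193755323 259.17106006117285
0.017 0.0095 255.115556106017 229.91229539850895
```

```bash
python3 - <<'E'
from h import *
print(env.tip_reach, [a for a in dir(env) if a[0]!='_'])
s=optics.read_camera("scene"); P=cloud(s); p,M,o=T()
L=(P.reshape(-1,3)-p)@M; L=L[(np.abs(L)<.13).all(1)&(L[:,0]<-.008)]*1000
for a in range(-120,-8,6):
    q=L[(L[:,0]>=a)&(L[:,0]<a+6)]
    if len(q)>3: print(a,len(q),q.min(0).round(0),q.max(0).round(0))
E
```

```text
0.017 ['PlanningError', 'sign_off', 'tip_reach']
-120 193 [-120.  -38.  -91.] [-114.   37.   98.]
-114 140 [-114.  -37.  -93.] [-108.   40.   96.]
-108 247 [-108.  -38.  -91.] [-102.   40.   95.]
-102 217 [-102.  -39.  -82.] [-96.  38.  90.]
-96 152 [-96. -38. -88.] [-90.  38.  90.]
-90 120 [-90. -37. -85.] [-84.  36.  90.]
-84 23 [-84. -33. -86.] [-81.  33.  88.]
-72 4 [-70. -11.  11.] [-67.   4.  20.]
-66 15 [-66. -11.  -2.] [-60.  -1.  17.]
-60 17 [-60. -12.  -4.] [-54.   3.  16.]
-54 26 [-54. -11.  -8.] [-48.   7.  16.]
-48 21 [-47. -10.  -8.] [-42.   8.  14.]
-42 27 [-42. -10. -11.] [-36.  11.  13.]
-36 22 [-36. -10.  -9.] [-30.  11.  12.]
-30 24 [-30. -11.  -5.] [-25.  11.  13.]
-24 30 [-24. -10. -10.] [-18.  13.  13.]
-18 16 [-18.  -9.  -9.] [-13.  12.  12.]
```

The depth data show the real fingertips at about z = 95 mm. The tool reading is therefore about 31 mm low in height (body and tips both shifted), while x and y agree. So I'll trust cameras and force for height, and go lower in guarded steps.

```bash
python3 -m pendant '[[0,[6,0,0],[0,0,0]],[0,[12,0,0],[0,0,0]],[0,[18,0,0],[0,0,0]],[0,[22,0,0],[0,0,0]],[0,[22,0,0],[0,0,0]],[0,[22,0,0],[0,0,0]]]';python3 - <<'E'
from h import *
s=optics.read_camera("scene"); P=cloud(s); p,M,o=T()
print(o["force"])
L=(P.reshape(-1,3)-p)@M; L=L[(np.abs(L)<.13).all(1)&(abs(L[:,1])<.014)&(abs(L[:,2])<.015)&(L[:,0]<-.006)]*1000
print(L[:,0].max(), p)
c=optics.read_camera("wrist"); Pw=cloud(c); print((Pw[205:235:2,250]*1000).round(0).tolist())
cv2.imwrite("pics/s4.png",cv2.resize(s["image"][120:230,190:350],None,fx=5,fy=5,interpolation=0))
E
```

```text
time_s: 5.22
tool_pos: [0.495, 0.0043, 0.0581]
tool_rot: [129.2, 89.9, -159.8]
force: [0.9, 0.6, -0.6]
grip_width: 0.0002
[0.12332752 0.30507035 0.31419001]
-6.007397252297171 [0.49532262 0.00432114 0.05845731]
[[472.0, 9.0, 72.0], [473.0, 9.0, 73.0], [474.0, 9.0, 73.0], [475.0, 8.0, 73.0], [476.0, 8.0, 72.0], [479.0, 7.0, 68.0], [481.0, 6.0, 67.0], [482.0, 6.0, 68.0], [483.0, 5.0, 67.0], [484.0, 5.0, 68.0], [486.0, 4.0, 67.0], [484.0, 5.0, 74.0], [484.0, 5.0, 77.0], [484.0, 5.0, 79.0], [484.0, 5.0, 82.0]]
```

View pics/s4.png

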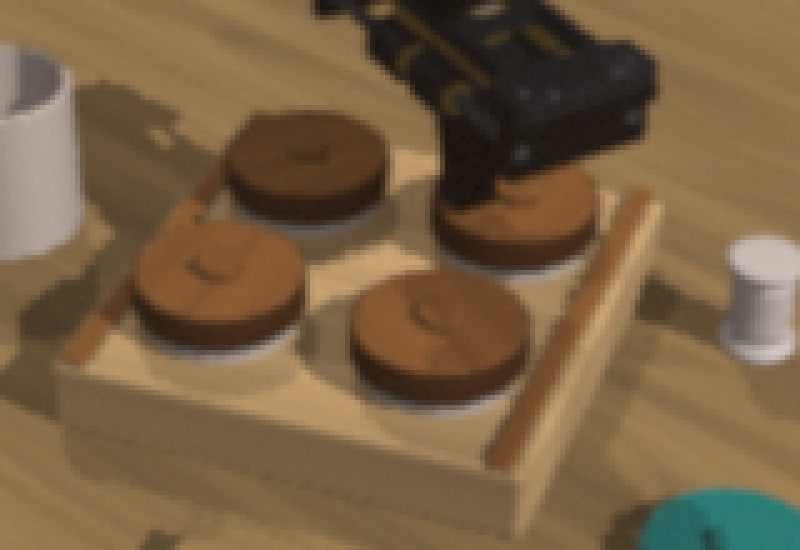

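The fingertip is now about 5 mm above cover 1's far edge, at (470,195) in the crop. Feeling down from here.

```bash
python3 -m pendant '[[0,[1.5,0,0],[0,0,0]],[0,[3,0,0],[0,0,0]],[0,[3,0,0],[0,0,0]]]'|grep -E "pos|force"; python3 -m pendant '[[0,[1,0,0],[0,0,0]],[0,[1,0,0],[0,0,0]]]'|grep -E "pos|force"; python3 -m pendant '[[0,[0.7,0,0],[0,0,0]],[0,[0.7,0,0],[0,0,0]]]'|grep -E "pos|force"
```

```text
tool_pos: [0.4952, 0.0044, 0.0554]
force: [0.3, 0.6, 0.2]
tool_pos: [0.4952, 0.0044, 0.0544]
force: [0.0, 0.6, 0.5]
tool_pos: [0.4953, 0.0044, 0.0538]
force: [0.1, 0.7, -0.4]
```

```bash
python3 -m pendant '[[0,[0.6,0,0],[0,0,0]],[0,[0.6,0,0],[0,0,0]]]'|grep -E "pos|force"; python3 -m pendant '[[0,[0.6,0,0],[0,0,0]],[0,[0.6,0,0],[0,0,0]]]'|grep -E "pos|force"
```

```text
tool_pos: [0.4954, 0.0044, 0.0533]
force: [0.3, 0.1, 0.3]
tool_pos: [0.4954, 0.0044, 0.0533]
force: [-2.0, 0.5, 5.5]
```

```bash
cat >> h.py <<'E'
def tilt(k,cam="wrist",img=None):
    c=optics.read_camera(cam); P=cloud(c)
    hsv=cv2.cvtColor(c["image"],cv2.COLOR_BGR2HSV)
    d=np.hypot(P[...,0]-C[k][0],P[...,1]-C[k][1])
    m=(P[...,2]>.05)&(P[...,2]<.085)&(d<.038)&(d>.015)&(hsv[...,2]>50)&(hsv[...,1]>100)
    q=P[m]; 
    for _ in range(3):
        A=np.c_[q[:,:2]-C[k],np.ones(len(q))]; x=np.linalg.lstsq(A,q[:,2],rcond=None)[0]; q=q[abs(q[:,2]-A@x)<.003]
    print(cam,k,"n",len(q),"slopes",x[:2].round(4),"z",x[2].round(4),"force",telemetry.get_obs()["force"].round(2))
    if img: cv2.imwrite("pics/"+img,c["image"])
    return c
E
python3 -c "
from h import *
tilt(1); tilt(1,'wrist','w5.png'); tilt(1,'scene')"
```

```text
wrist 1 n 9587 slopes [0.0001 0.0008] z 0.0679 force [-1.67 -0.33  5.43]
wrist 1 n 9606 slopes [-0.0004  0.0006] z 0.0679 force [-2.08 -0.38  5.37]
scene 1 n 178 slopes [ 0.0004 -0.0069] z 0.0653 force [-2.13  0.23  5.23]
```

Cover 1 pushes back with 5.4 N and its tilt stays at 0.000, so it is not the rocker. Lifting off and going to cover 2.

```bash
python3 -m pendant '[[0,[-10,0,0],[0,0,0]],[0,[-20,0,0],[0,0,0]],[0,[-22,-20,-25],[0,0,0]],[0,[-22,-40,-50],[0,0,0]],[0,[-22,-60,-74],[0,0,0]],[0,[-22,-69,-85],[0,0,0]],[0,[-22,-69,-85],[0,0,0]],[0,[-18,-69,-85],[0,0,0]],[0,[-12,-69,-85],[0,0,0]],[0,[-12,-69,-85],[0,0,0]]]'; python3 -c "
from h import *
print(shift([.5334,-.0981,.0533]))
c=tilt(2,'wrist','w6.png')
P=cloud(c); print((P[215:235:2,250]*1000).round(0).tolist())
tilt(2,'scene')"
```

```text
time_s: 7.22
tool_pos: [0.5319, -0.0963, 0.0634]
tool_rot: [81.2, 89.9, 152.3]
force: [0.5, 1.0, 0.3]
grip_width: 0.0001
[10.1 -2.1 -1.2]
wrist 2 n 8832 slopes [-0.0002  0.0004] z 0.0678 force [-0.1  -0.05 -0.02]
[[518.0, -95.0, 68.0], [519.0, -95.0, 67.0], [520.0, -96.0, 69.0], [521.0, -96.0, 67.0], [523.0, -97.0, 67.0], [524.0, -97.0, 67.0], [521.0, -96.0, 79.0], [521.0, -96.0, 81.0], [521.0, -96.0, 84.0], [521.0, -96.0, 87.0]]
scene 2 n 239 slopes [-0.005  -0.0159] z 0.065 force [-1.11 -0.04  0.21]
```

View pics/w6.png

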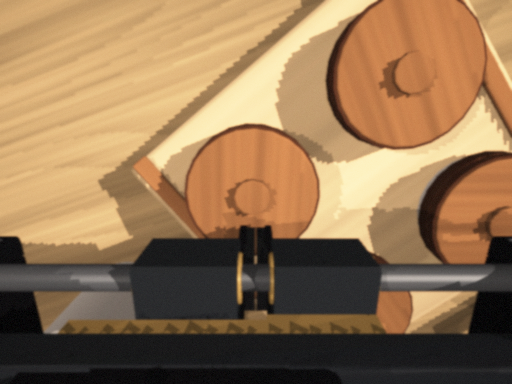

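Cover 2 is level at (253,190), with the tip over its far edge. Pressing gently.

```bash
python3 -m pendant '[[0,[3,-1.5,-1],[0,0,0]],[0,[6,-1.5,-1],[0,0,0]],[0,[8,-1.5,-1],[0,0,0]],[0,[8,-1.5,-1],[0,0,0]]]'|grep -E "pos|force"; for f in 1; do python3 -m pendant '[[0,[0.7,0,0],[0,0,0]],[0,[0.7,0,0],[0,0,0]]]'|grep -E "pos|force"; python3 -m pendant '[[0,[0.7,0,0],[0,0,0]],[0,[0.7,0,0],[0,0,0]]]'|grep -E "pos|force"; done; python3 -c "
from h import *
tilt(2)"
```

```text
tool_pos: [0.5336, -0.0996, 0.0561]
force: [0.0, 0.2, 1.0]
tool_pos: [0.534, -0.0998, 0.0559]
force: [-0.5, 1.1, -0.4]
tool_pos: [0.5341, -0.0999, 0.0553]
force: [0.1, -0.2, 0.7]
wrist 2 n 9803 slopes [-0.0001  0.0005] z 0.0678 force [-0.14  0.06 -0.13]
```

```bash
python3 -m pendant '[[0,[0.7,0,0],[0,0,0]],[0,[1.4,0,0],[0,0,0]],[0,[1.4,0,0],[0,0,0]]]'|grep -E "pos|force"; python3 -m pendant '[[0,[0.6,0,0],[0,0,0]],[0,[0.6,0,0],[0,0,0]]]'|grep -E "pos|force"; python3 -c "
from h import *
tilt(2)"
```

```text
tool_pos: [0.534, -0.0998, 0.0537]
force: [-0.3, 0.3, -0.7]
tool_pos: [0.5341, -0.0999, 0.0532]
force: [-0.2, -0.0, -0.9]
wrist 2 n 9910 slopes [-0.001   0.0002] z 0.0678 force [0.22 0.55 0.62]
```

```bash
python3 -m pendant '[[0,[0.6,0,0],[0,0,0]],[0,[0.6,0,0],[0,0,0]]]'|grep -E "pos|force"; python3 -c "
from h import *
tilt(2)";  python3 -m pendant '[[0,[0.5,0,0],[0,0,0]],[0,[0.5,0,0],[0,0,0]]]'|grep -E "pos|force"; python3 -c "
from h import *
tilt(2)"
```

```text
tool_pos: [0.5341, -0.0999, 0.0532]
force: [-1.9, 0.1, 4.7]
wrist 2 n 9916 slopes [-0.0007  0.0006] z 0.0678 force [-2.5  -0.12  5.26]
tool_pos: [0.5341, -0.0999, 0.0531]
force: [-3.9, 0.4, 9.1]
wrist 2 n 9923 slopes [-0.001   0.0003] z 0.0678 force [-3.75  0.49  7.7 ]
```

Cover 2 is firm too: 8–9 N with no tilt. On to cover 4.

```bash
python3 -m pendant '[[0,[-10,0,0],[0,0,0]],[0,[-20,0,0],[0,0,0]],[0,[-22,-25,20],[0,0,0]],[0,[-22,-50,40],[0,0,0]],[0,[-22,-74,60],[0,0,0]],[0,[-22,-84,71],[0,0,0]],[0,[-22,-84,71],[0,0,0]],[0,[-18,-84,71],[0,0,0]],[0,[-12,-84,71],[0,0,0]],[0,[-12,-84,71],[0,0,0]]]'; python3 -c "
from h import *
print(shift([.6364,-.0606,.0533]))
c=tilt(4,'wrist','w7.png')
P=cloud(c); print((P[215:235:2,250]*1000).round(0).tolist())"
```

```text
time_s: 9.77
tool_pos: [0.6345, -0.061, 0.0629]
tool_rot: [110.3, 89.8, -178.7]
force: [-0.4, 0.7, 0.4]
grip_width: 0.0004
[ 9.6 -1.7  1. ]
wrist 4 n 8965 slopes [-0.0006 -0.0001] z 0.0685 force [ 0.43  0.02 -0.43]
[[620.0, -59.0, 69.0], [621.0, -60.0, 69.0], [623.0, -60.0, 67.0], [624.0, -61.0, 68.0], [624.0, -61.0, 69.0], [626.0, -62.0, 68.0], [624.0, -60.0, 78.0], [623.0, -60.0, 81.0], [624.0, -60.0, 84.0], [624.0, -60.0, 87.0]]
```

View pics/w7.png

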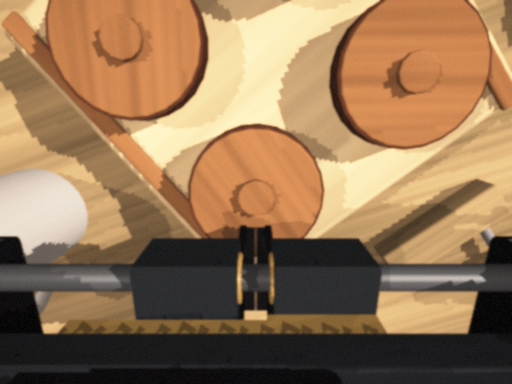

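Cover 4 is level at (257,190), about 0.7 mm higher than the others. Pressing its far edge.

```bash
python3 -m pendant '[[0,[3,-1.5,0],[0,0,0]],[0,[6,-1.5,0],[0,0,0]],[0,[8,-1.5,0],[0,0,0]],[0,[8,-1.5,0],[0,0,0]]]'|grep -E "pos|force"; python3 -m pendant '[[0,[0.7,0,0],[0,0,0]],[0,[0.7,0,0],[0,0,0]]]'|grep -E "pos|force"; python3 -m pendant '[[0,[0.6,0,0],[0,0,0]],[0,[0.6,0,0],[0,0,0]]]'|grep -E "pos|force"; python3 -c "
from h import *
tilt(4)"
```

```text
tool_pos: [0.6375, -0.0605, 0.0556]
force: [-0.1, 0.0, 0.1]
tool_pos: [0.638, -0.0605, 0.0554]
force: [0.8, -1.1, -0.2]
tool_pos: [0.638, -0.0604, 0.0549]
force: [-0.9, 0.2, 1.3]
wrist 4 n 9902 slopes [-0.0001  0.0003] z 0.0684 force [ 0.37 -0.95 -0.64]
```

```bash
python3 -m pendant '[[0,[0.6,0,0],[0,0,0]],[0,[0.6,0,0],[0,0,0]]]'|grep -E "pos|force"; python3 -m pendant '[[0,[0.6,0,0],[0,0,0]],[0,[0.6,0,0],[0,0,0]]]'|grep -E "pos|force"; python3 -c "
from h import *
tilt(4)"
```

```text
tool_pos: [0.638, -0.0604, 0.0542]
force: [0.3, 0.1, -0.6]
tool_pos: [0.6382, -0.0605, 0.0537]
force: [0.9, -0.2, 0.6]
wrist 4 n 9986 slopes [-0.0101  0.003 ] z 0.0685 force [-0.19 -0.84  0.04]
```

Cover 4 begins to tilt by about 0.01 with no force, down towards the pressed side. I'll press a little more to confirm.

```bash
python3 -m pendant '[[0,[0.8,0,0],[0,0,0]],[0,[0.8,0,0],[0,0,0]]]'|grep -E "pos|force"; python3 -m pendant '[[0,[0.8,0,0],[0,0,0]],[0,[0.8,0,0],[0,0,0]]]'|grep -E "pos|force"; python3 -c "
from h import *
tilt(4,'wrist','w8.png'); tilt(4,'scene')"
```

```text
tool_pos: [0.6384, -0.0606, 0.0531]
force: [0.7, -0.3, 0.9]
tool_pos: [0.6386, -0.0606, 0.0524]
force: [0.9, -0.5, 1.6]
wrist 4 n 10192 slopes [-0.1139  0.0354] z 0.0695 force [2.55 0.02 1.53]
scene 4 n 191 slopes [-0.1095  0.0237] z 0.0668 force [ 2.17 -0.77  1.62]
```

Cover 4 is the rocker: it tilts 0.12 rad under only about 1.6 N. I'll lift off, let it level and re-measure its centre.

```bash
python3 -m pendant '[[0,[-3,0,0],[0,0,0]],[0,[-8,0,0],[0,0,0]],[0,[-20,0,0],[0,0,0]],[0,[-30,-2,0],[0,0,0]],[0,[-30,-10,0],[0,0,0]],[0,[-30,-10,0],[0,0,0]]]'|grep -E "pos|force"; python3 - <<'E'
from h import *
c=tilt(4,'wrist','w9.png'); P=cloud(c); hsv=cv2.cvtColor(c["image"],cv2.COLOR_BGR2HSV)
m=(abs(P[...,2]-.069)<.006)&(np.hypot(P[...,0]-.609,P[...,1]+.0512)<.05)
q=P[m]; print(cv2.minEnclosingCircle(q[:,:2].astype('float32')))
b=P[m&(P[...,2]>.0715)]; print(len(b), np.median(b,0).round(4), b[:,:2].min(0).round(4),b[:,:2].max(0).round(4))
print(shift([.609,-.0512,.0533]))
E
```

```text
tool_pos: [0.6497, -0.0643, 0.0837]
force: [0.6, 0.3, 0.1]
wrist 4 n 8880 slopes [-0.0004  0.0003] z 0.0684 force [-0.09  0.46 -0.77]
((0.6095654964447021, -0.05188572034239769), 0.04160380735993385)
858 [ 0.6089 -0.0518  0.0733] [ 0.5986 -0.0625] [ 0.6197 -0.0413]
[29.3 41.6 -0.6]
```

View pics/w9.png

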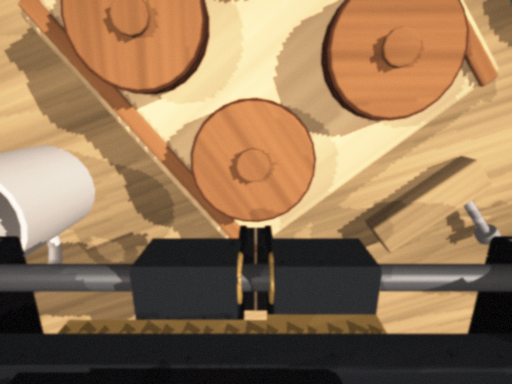

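Cover 4 is level again at (253,160), centre about (.609,-.052), button top at 73 mm. The tip is now at (256,230), past the cover. I'll move over the button.

```bash
python3 -m pendant '[[0,[0,20,-1],[0,0,0]],[0,[0,41,-1],[0,0,0]],[0,[0,41,-1],[0,0,0]],[0,[8,41,-1],[0,0,0]],[0,[16,41,-1],[0,0,0]],[0,[20,41,-1],[0,0,0]],[0,[20,41,-1],[0,0,0]],[0,[20,41,-1],[0,0,0]]]'|grep -E "pos|force"; python3 - <<'E'
from h import *
tilt(4,'wrist','w10.png')
print(shift([.6092,-.0518,.0585]))
s=optics.read_camera("scene");cv2.imwrite("pics/s10.png",cv2.resize(s["image"][120:230,190:350],None,fx=5,fy=5,interpolation=0))
E
```

```text
tool_pos: [0.6083, -0.0517, 0.0612]
force: [0.4, -0.5, 0.1]
wrist 4 n 4842 slopes [ 0.0004 -0.0007] z 0.0685 force [0.54 0.14 0.4 ]
[ 3.2 -0.6  0.1]
```

View pics/w10.png

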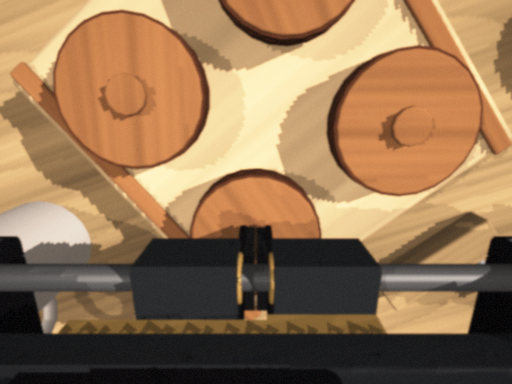

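View pics/s10.png

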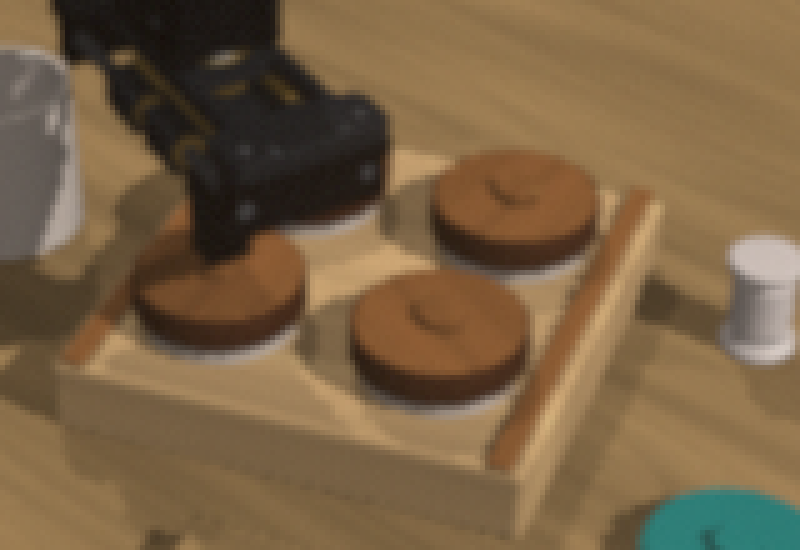

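The closed tips sit on the centre line of cover 4's button (crop (222,255)). Pressing down now in small steps.

```bash
python3 -m pendant '[[0,[1,0,0],[0,0,0]],[0,[2,0,0],[0,0,0]],[0,[2,0,0],[0,0,0]]]'|grep -E "pos|force"; python3 -m pendant '[[0,[0.7,0,0],[0,0,0]],[0,[0.7,0,0],[0,0,0]]]'|grep -E "pos|force";python3 -m pendant '[[0,[0.7,0,0],[0,0,0]],[0,[0.7,0,0],[0,0,0]]]'|grep -E "pos|force"; python3 -c "
from h import *
tilt(4)"
```

```text
tool_pos: [0.6084, -0.0513, 0.0601]
force: [0.4, -1.0, 0.5]
tool_pos: [0.6083, -0.0513, 0.0593]
force: [0.5, 0.6, -0.2]
tool_pos: [0.6085, -0.0513, 0.0589]
force: [0.1, 0.7, 1.6]
wrist 4 n 4845 slopes [0.0008 0.0004] z 0.0684 force [-0.32  0.09  1.08]
```

```bash
python3 -m pendant '[[0,[0.6,0,0],[0,0,0]],[0,[1.2,0,0],[0,0,0]],[0,[1.2,0,0],[0,0,0]]]'|grep -E "pos|force"; python3 -m pendant '[[0,[0.7,0,0],[0,0,0]],[0,[0.7,0,0],[0,0,0]]]'|grep -E "pos|force"; python3 -c "
from h import *
tilt(4)"
```

```text
tool_pos: [0.6087, -0.0513, 0.0587]
force: [-2.9, 0.5, 6.8]
tool_pos: [0.6087, -0.0514, 0.0582]
force: [-1.8, 0.3, 8.9]
wrist 4 n 4871 slopes [-0.0014 -0.0001] z 0.0678 force [-2.68 -0.31  7.24]
```

The post is giving way (top down 0.6 mm, still level). Continuing.

```bash
python3 -m pendant '[[0,[0.8,0,0],[0,0,0]],[0,[1.6,0,0],[0,0,0]],[0,[2.4,0,0],[0,0,0]]]'|grep -E "pos|force"; python3 -c "
from h import *
tilt(4)"; python3 -m pendant '[[0,[0.8,0,0],[0,0,0]],[0,[1.6,0,0],[0,0,0]],[0,[1.6,0,0],[0,0,0]]]'|grep -E "pos|force"; python3 -c "
from h import *
tilt(4)"
```

```text
tool_pos: [0.6088, -0.0513, 0.0559]
force: [-3.1, 0.4, 9.1]
wrist 4 n 4875 slopes [-0.0018 -0.0009] z 0.0656 force [-2.23  0.27 10.58]
tool_pos: [0.6087, -0.0513, 0.0542]
force: [-3.1, 0.4, 8.5]
wrist 4 n 4877 slopes [-0.0039  0.0004] z 0.0638 force [-2.4   0.36  8.18]
```

```bash
python3 -m pendant '[[0,[0.6,0,0],[0,0,0]],[0,[1.0,0,0],[0,0,0]],[0,[1.0,0,0],[0,0,0]]]'|grep -E "pos|force"; python3 -m pendant '[[0,[0.6,0,0],[0,0,0]],[0,[0.6,0,0],[0,0,0]]]'|grep -E "pos|force"; python3 -c "
from h import *
tilt(4)"
```

```text
tool_pos: [0.6087, -0.0513, 0.0534]
force: [-2.7, 0.4, 10.5]
tool_pos: [0.6087, -0.0513, 0.0534]
force: [-5.4, 1.3, 12.9]
wrist 4 n 4855 slopes [-0.0002  0.0003] z 0.063 force [-4.26  0.05 13.47]
```

The top has dropped 5.4 mm, it is level and the force is climbing, so it looks seated. I'll press firmer to make sure.

```bash
python3 -m pendant '[[0,[0.8,0,0],[0,0,0]],[0,[0.8,0,0],[0,0,0]],[0,[0.8,0,0],[0,0,0]]]'|grep -E "pos|force"; python3 -m pendant '[[0,[0.8,0,0],[0,0,0]],[0,[0.8,0,0],[0,0,0]],[0,[0.8,0,0],[0,0,0]]]'|grep -E "pos|force"; python3 -c "
from h import *
tilt(4)"
```

```text
tool_pos: [0.6087, -0.0513, 0.0533]
force: [-6.3, 1.3, 17.4]
tool_pos: [0.6087, -0.0513, 0.0533]
force: [-8.4, 1.1, 22.2]
wrist 4 n 4879 slopes [-0.0011 -0.0002] z 0.063 force [-8.22  1.56 21.79]
```

It is fully home: 22 N with no further motion. I'll back off and check the rock at the same edge.

```bash
python3 -m pendant '[[0,[-2,0,0],[0,0,0]],[0,[-4,0,0],[0,0,0]],[0,[-12,0,0],[0,0,0]],[0,[-22,0,0],[0,0,0]],[0,[-22,-16,0],[0,0,0]],[0,[-22,-30,0],[0,0,0]],[0,[-22,-30,0],[0,0,0]],[0,[-14,-30,0],[0,0,0]],[0,[-6,-30,0],[0,0,0]],[0,[-6,-30,0],[0,0,0]]]'|grep -E "pos|force"; python3 -m pendant '[[0,[0,0,0],[0,0,0]]]'|grep -E "pos|force"; python3 -c "
from h import *
c=tilt(4,'wrist','w11.png'); P=cloud(c); print((P[215:235:2,250]*1000).round(0).tolist())
m=(abs(P[...,2]-.064)<.006)&(np.hypot(P[...,0]-.609,P[...,1]+.0512)<.05)
print(cv2.minEnclosingCircle(P[m][:,:2].astype('float32')))"
```

```text
tool_pos: [0.6343, -0.0605, 0.053]
force: [-0.3, 0.7, -0.4]
tool_pos: [0.6352, -0.0606, 0.0543]
force: [0.0, 0.1, 1.5]
wrist 4 n 9171 slopes [0.0001 0.0004] z 0.063 force [-0.04 -0.07 -0.89]
[[618.0, -58.0, 67.0], [621.0, -59.0, 63.0], [622.0, -59.0, 64.0], [623.0, -60.0, 63.0], [624.0, -60.0, 64.0], [626.0, -61.0, 63.0], [624.0, -60.0, 69.0], [624.0, -60.0, 73.0], [624.0, -60.0, 75.0], [624.0, -60.0, 78.0]]
((0.609484851360321, -0.05176754668354988), 0.04165349155664444)
```

View pics/w11.png

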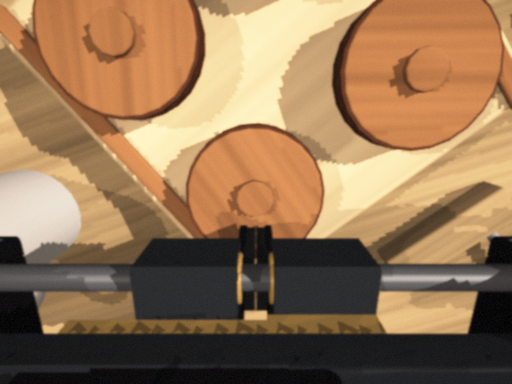

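Cover 4 sits lower, level and centred where it was. Light edge press to confirm that it no longer rocks.

```bash
python3 -m pendant '[[0,[2,0,0],[0,0,0]],[0,[4,0,0],[0,0,0]],[0,[5,0,0],[0,0,0]],[0,[5,0,0],[0,0,0]]]'|grep -E "pos|force"; python3 -m pendant '[[0,[0.7,0,0],[0,0,0]],[0,[0.7,0,0],[0,0,0]]]'|grep -E "pos|force"; python3 -m pendant '[[0,[0.5,0,0],[0,0,0]],[0,[0.5,0,0],[0,0,0]]]'|grep -E "pos|force"; python3 -c "
from h import *
tilt(4)"
```

```text
tool_pos: [0.6365, -0.061, 0.0503]
force: [-0.2, 0.5, -0.6]
tool_pos: [0.6367, -0.0611, 0.0498]
force: [0.1, 0.1, 0.6]
tool_pos: [0.6367, -0.0611, 0.0493]
force: [0.2, 1.1, 0.1]
wrist 4 n 9727 slopes [ 0.0002 -0.0001] z 0.063 force [ 0.19 -0.1   0.14]
```

```bash
python3 -m pendant '[[0,[0.6,0,0],[0,0,0]],[0,[0.6,0,0],[0,0,0]]]'|grep -E "pos|force"; python3 -m pendant '[[0,[0.6,0,0],[0,0,0]],[0,[0.6,0,0],[0,0,0]]]'|grep -E "pos|force"; python3 -c "
from h import *
tilt(4)"
```

```text
tool_pos: [0.6367, -0.0611, 0.0487]
force: [1.1, 0.4, -0.2]
tool_pos: [0.6368, -0.0611, 0.0484]
force: [0.1, 0.4, 2.7]
wrist 4 n 9787 slopes [-0.0001  0.0003] z 0.063 force [-0.84  0.41  2.75]
```

It holds firm at 2.7 N with zero tilt, where before it tipped under 1.6 N. Lifting clear.

```bash
python3 -m pendant '[[0,[-4,0,0],[0,0,0]],[0,[-15,0,0],[0,0,0]],[0,[-45,0,0],[0,0,0]],[0,[-80,0,0],[0,0,0]],[0,[-110,0,0],[0,0,0]],[0,[-130,0,0],[0,0,0]],[0,[-130,0,0],[0,0,0]],[0,[-130,0,0],[0,0,0]],[0,[-130,0,0],[0,0,0]]]'; python3 - <<'E'
from h import *
tilt(4,'wrist','w12.png')
s=tilt(4,'scene','s12.png'); P=cloud(s)
m=(P[...,2]>.056)&(P[...,2]<.085)&(P[...,0]>.3)&(P[...,0]<.7)&(abs(P[...,1])<.11)
k,lab,st,ce=cv2.connectedComponentsWithStats(m.astype('uint8'))
for i in range(1,k):
    if st[i,4]>150:
        q=P[lab==i]; print(cv2.minEnclosingCircle(q[:,:2].astype('float32')))
E
```

```text
time_s: 18.2
tool_pos: [0.6363, -0.0609, 0.1778]
tool_rot: [85.0, 90.0, 156.1]
force: [-0.4, -0.4, -0.3]
grip_width: 0.0007
wrist 4 n 3908 slopes [0.0005 0.0002] z 0.063 force [-0.01  0.55 -0.33]
scene 4 n 394 slopes [-0.0008  0.0011] z 0.0602 force [-0.38  0.39  0.25]
((0.5076230764389038, -0.08677145093679428), 0.04372407868504524)
((0.4697248339653015, 0.014428574591875076), 0.0431324802339077)
((0.609851598739624, -0.05076741427183151), 0.042444899678230286)
((0.571800947189331, 0.05249408632516861), 0.043043579906225204)
```

View pics/s12.png

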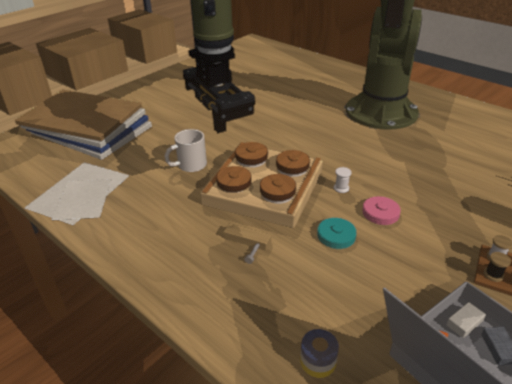

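The hand is well clear, all four covers are on their pots (cover 4 at (235,178)), and the mug, spool, clamp and look-alikes are where they were. Handing in.

```bash
python3 -c "
from cell import env
print(env.sign_off())"
```

```text
the job is handed in; nothing more can be done
None
```

Cover 4 (far right) was the one that rocked. It is now pressed fully home and no longer rocks, and the job is handed in at about 18 s of the 59 s allowed.

- **Finding it:** I pressed the covers lightly near their edges in the order 1, 2, 4. Cover 1 held level at about 5 N and cover 2 at 8–9 N. Cover 4 tipped about 0.12 rad under only 1.6 N, so I stopped there and did not press cover 3.
- **Pressing it down:** I pressed cover 4 on its button. The top sank 5.4 mm while staying level, giving way at roughly 9–10 N. It then held at 22 N with no further movement.
- **Last checks:** Pressed again at the same edge, cover 4 stayed level at 2.7 N. No cover moved more than about 2 mm sideways, which is within measuring error. The spool, mug, clamp and look-alikes look unmoved in the last picture, and the hand is raised well clear.
- **Disagreement:** The reported tool height was about 31 mm lower than the fingertips' height in the camera depth images, although x and y agreed. I therefore went by the cameras and the force readings for all heights. The scene and wrist cameras also differed by 2–3 mm on cover heights.

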